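Unlock the top lamp housing from the stack and lock it in the screwdriving fixture

TASK

Take the top lamp housing off the nested stack: twist it anticlockwise (seen from above) while easing it up out of its twist-lock, without forcing it and without loosening or moving the housing beneath. Set it in the empty round fixture beside the parked screwdriver and twist it clockwise until it is fully home and locked, then let go; leave everything else on the bench where it is.

Things in the scene. Friction and masses are not known exactly. Their poses are not given: they have to be found in the camera images.
- top_housing: The uppermost of three identical white plastic round lamp housings nested mouth up, about 0.32 kg, 161 mm across its rim flange (heights 50 to 64). Below the flange the pan's radius is 54 mm at the floor, 62 at height 47. Origin: centre of underside, z up. It starts locked: axis and yaw as the housing beneath, 34 mm above it. The block beneath reaches up inside its tower: clear after 65 mm of lift.
- top_block (a point): Centre of the flat top of the top housing's lampholder block, on its axis, 98 mm above its underside. The block is the natural grip: solid, upright sides, 46 mm along the housing's x, 34 mm along its y, 28 mm high, standing on a hollow round tower of radius 34 mm and height 70.
- top_ear (a point): Middle of the top housing's twist-lock ear on its x axis, 68 mm from its axis, 24 mm above its underside. Three such ears stand out from the pan at 0, 120 and 240 degrees from x: 16 degrees wide, tips at radius 73.5 mm. On the rim of every housing are three hooked lugs at the same angles, which hold the ears of the housing above.
- second_housing: The identical housing directly beneath the top one, nested and locked in the same way into the bottom housing. Only its twist-lock and weight hold it: it comes along if the top one is pulled hard against its lugs while twisting. Origin: centre of its underside.
- second_ear (a point): Middle of the second housing's ear on its x axis, 68 mm from its axis, 24 mm above its underside. The top housing is under this housing's lugs for the first 26 degrees of anticlockwise twist, and free to lift from there until 94 degrees, where its ears meet the backs of the next lugs.
- carrier: Round plywood carrier board, 190 mm across and 12 thick, screwed to the bench, the bottom housing of the stack fixed on it. Origin: centre of the board's underside, on the stack's axis; its x is the housings' x at the start. The top housing's underside starts 80 mm above it.
- fixture: Screwdriving fixture fixed to the bench: steel plate (radius 92 mm, 10 thick, with a tongue to x = 142 mm) with an empty aluminium ring, outer radius 80.5 mm, lugs up to 55 mm high, with the same twist-lock. Origin: on the ring's axis, under the plate. A housing locked home has its underside 16 mm above the origin and its yaw equal to the fixture's or 120 or 240 degrees from it (all three are right).
- driver_top (a point): Top of the black electric screwdriver parked upright in a holster on the fixture's plate, fixed, radius 19 mm: 232 mm above the bench, 114 mm from the ring's axis along the fixture's x.
- seat0 (a point): Where the middle of an ear lies when a housing is locked home in the ring: under the lug at 0 degrees from the fixture's x, 68 mm from its axis, 40 mm above the bench. Set in unlocked, a housing stands with its ears between the lugs, underside 21 mm above the origin, turned 27 to 93 degrees anticlockwise from a home yaw; then clockwise to the stop locks it.
- seat1 (a point): As seat0, under the lug at 120 degrees. In every twist-lock here the ears ride on a ramp: twisting anticlockwise from home raises the housing 1 mm per 8 degrees, 5 mm in all at 40 degrees, level from there. Vertical play under the lugs about 3 mm, sideways play about 2 mm.
- seat2 (a point): As seat0, under the lug at 240 degrees. Pressing hard down on a ramp while twisting makes the housing bind and slip in the grip; it turns freely when carried within the play or resting by its own weight.
- masking_tape: Roll of masking tape lying flat, 96 mm across, 48 mm high; leave alone. Origin: centre of underside.
- spray_can: Slim aluminium spray can with black cap, 53 mm across, 180 mm high, light; leave alone. Origin: centre of underside.
- screw_tray: Steel tray of screws, 70 x 110 x 22 mm; leave alone. Origin: centre of underside.
- cover_stack: Low stack of white lamp covers, 152 mm across, 72 mm high, without any tower; leave alone. Origin: centre of underside.
- holder_box: Open cardboard box of lampholders, 150 x 110 x 75 mm; leave alone. Origin: centre of underside.
- pliers: Pliers lying on the bench, 215 mm long along their x, 18 mm high; leave alone. Origin: under the joint.
Mind the look-alikes: they are no part of the job. What is shaped like the top_housing but orange or purple is not meant.

How it is judged:
By the outcome, as a careful person would: the job done as asked, in the order asked, and still so for the second after the job is handed in, with the robot touching nothing.
It also fails if it takes over 48 s, if anything falls off the work surface, if the arm or the gripper's body presses on something with over 40 N, if the wrist force passes 120 N, or if a joint passes its speed limit or range.

ROBOT

A 6-joint arm with a two-finger parallel gripper is mounted at the origin on the work surface. World frame = base frame: x ahead of the robot, y to its left, z up, the work surface at z = 0. Lengths are in m, angles in degrees, forces in N, time in s.
With the tool pointing down it reaches from about 0.25 to 0.85 m from the base axis. Payload 12.5 kg.
Tool frame: the origin (TCP) lies at the very end of the fingers, on their centre line; the grasp point (between the pads) lies 19 mm behind it (grip_depth is the distance from the TCP to the grasp point, in m); z points along the fingers, y is the direction in which the jaws open and shut (so a half turn about z gives the same grasp; the last joint's range is limited). The gripper opens to 93 mm and grips with 3 to 60 N. Pads are 15 mm wide; open, the fingers measure 128 mm over their backs; the gripper's body (75 mm by 188 mm) begins 65 mm behind the grasp point.
Start: joints at [-78.243, 20.094, 94.641, -0, 65.266, -4.847], TCP at [0.157, -0.527, 0.219] pointing down, gripper open.
Joint ranges: [-157.81, 157.81], [-45, 120.19], [0.68, 151.7], [-89.99, 269.99], [4.06, 180], [-164.3, 164.3]. Speed limits (degrees/s): [127.2, 127.2, 159.86, 180, 180, 180].

INTERFACE

Orientations are given as a 3x3 rotation matrix whose columns are the frame's x, y, z axes.
In Python, from cell import * gives the robot as it stands.
- The arm moves only by the shell command python3 -m handwheel 'ROWS' [FORCE]. ROWS is a JSON object of lists of equal length, an entry for each row: "delta_rot": the turn, a rotation vector about the tool's x, y, z in units of 10 degrees (1.0 is 10 degrees), a list of three; "translation": the shift along the tool's x, y, z in m, a list of three; "gripper": the closure, from 0 (fully open) to 1 (shut). In form: {"delta_rot": [[wx, wy, wz], ...], "translation": [[dx, dy, dz], ...], "gripper": [gripper, ...]}. A call has 1 to 8 rows; each row shifts and turns the commanded pose from where the row before left it, along the tool's axes as they then stand; what a row does not reach is not made up. A row lasts 1/8 s, in which the tool goes at most 62.5 mm and 10.7 degrees, less where a joint would pass 70% of its speed; a pose out of reach is approached as far as the arm can. A call with a gripper value outside its range is refused whole. The fingers move at their own pace and stop on an object; FORCE is the grip in N (left out, the last holds). Time passes only in rows, so rows that do not move let the fingers close. It gives the time, the measured TCP pose, the force and the opening at its end, in the units of the state.
- get_obs(): the state, without advancing time (a new reading comes with each control period).
- grab_frame(name): name is "side" or "top"; returns a dict with "img" (420x560x3 uint8, red, green, blue), "depth" (420x560 float32, m along the optical axis (not along the pixel's ray), 0 where there is no reading), "fx", "fy", "cx", "cy" (pixels), "R" (3x3) and "t" (3): a world point X has camera coordinates R X + t. Camera axes: x right, y down, z forward; pixel columns grow to the right and rows downward; lengths in m; the calibration is good to about 2 mm. A picture is of the moment at which its call begins.
- finish_job(): hands the job in, once; it reports no verdict.
The state is a dict: "time_s": time; "q": joint angles; "joint_vel": joint speeds; "effort": joint torques, N m; "eef_pos": TCP position; "orientation": TCP orientation; "force": force on the tool from outside, world axes, zero at the start; "wrist_torque": the same for the moment, N m; "width": finger opening in m.
Only numpy, scipy, OpenCV 4.12 (cv2) and the standard library are available. Lean on these libraries where they do the work, as an engineer would, in place of code of your own. Each camera call takes 0.05 s, during which the arm holds its last target.

## Working session

There is one attempt and no reset: what is moved stays moved. The work goes in short steps, Python scripts to look and compute and a shell command to move; the robot and the scene stay as the last step left them, time stands still between calls to the robot, and variables do not carry over. Pictures are saved under pics/ and viewed, and the job is handed in when it is done.

```bash
ls; mkdir -p pics; python3 - <<'E'
from cell import *
import cv2,numpy as np
o=get_obs();print({k:np.round(v,3).tolist() for k,v in o.items()})
for n in("side","top"):
    f=grab_frame(n);np.savez(f'{n}0.npz',**f);cv2.imwrite(f'pics/{n}0.png',f['img'][:,:,::-1])
    print(n,f['fx'],f['cx'],f['cy'],np.round(f['R'],3).tolist(),f['t'])
E
```

```text
pics
{'time_s': 0.0, 'q': [-78.243, 20.126, 94.676, -0.001, 65.263, -4.847], 'joint_vel': [-0.058, -0.028, 0.097, 0.002, 0.145, -0.012], 'effort': [0.002, -49.732, -28.525, 0.07, 0.026, -0.0], 'eef_pos': [0.157, -0.527, 0.218], 'orientation': [[0.958, 0.286, -0.0], [0.286, -0.958, 0.001], [0.0, -0.001, -1.0]], 'force': [-0.872, -0.237, 0.778], 'wrist_torque': [0.012, -0.031, -0.013], 'width': 0.093}
side 479.9471614081069 283.19682358287184 209.39159032984531 [[-0.979, -0.204, 0.007], [-0.137, 0.633, -0.762], [0.151, -0.747, -0.648]] [0.49971654 0.16354795 1.23921375]
top 435.70515211789416 278.08190160389097 208.9927498642191 [[-0.007, -1.0, 0.017], [-0.998, 0.006, -0.055], [0.055, -0.017, -0.998]] [-0.01068237  0.50886098  1.24274128]
```

View pics/top0.png

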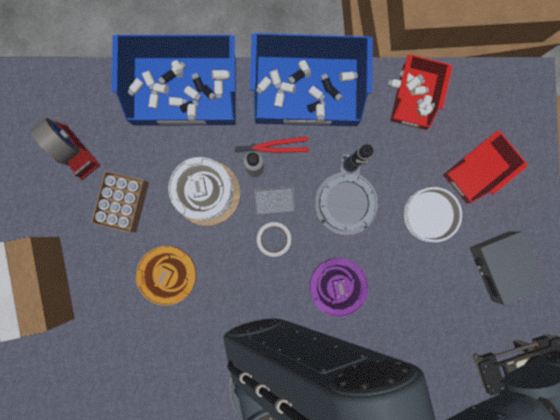

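View pics/side0.png

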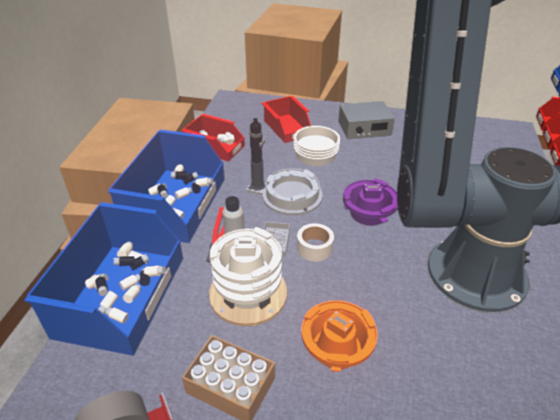

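The white stack on the round plywood is at top (202,190). The purple (340,287) and orange (166,275) housings are look-alikes, and the cover stack (433,214) has no tower. The empty ring fixture is at (347,203), with the driver at (357,155). I'll confirm these in enlarged crops.

```bash
python3 - <<'E'
import cv2,numpy as np
t=cv2.imread('pics/top0.png');s=cv2.imread('pics/side0.png')
a=cv2.resize(t[145:240,155:250],(760,600)[::-1] if 0 else (600,600),interpolation=cv2.INTER_CUBIC);cv2.imwrite('pics/c1.png',a)
a=cv2.resize(t[135:245,300:410],(600,600),interpolation=cv2.INTER_CUBIC);cv2.imwrite('pics/c2.png',a)
a=cv2.resize(s[220:325,190:300],(629,600),interpolation=cv2.INTER_CUBIC);cv2.imwrite('pics/c3.png',a)
E
```

```text
(no output)
```

View pics/c1.png

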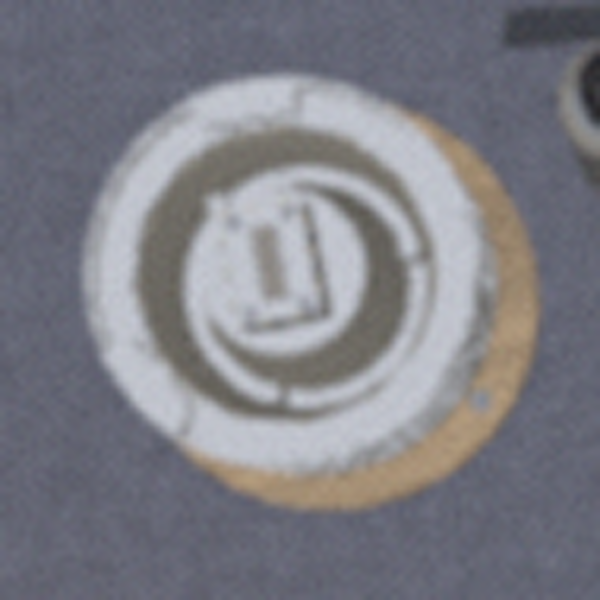

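View pics/c2.png

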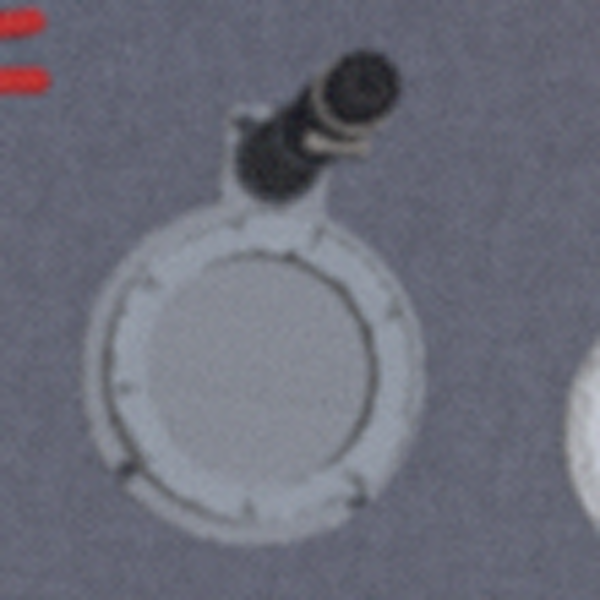

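View pics/c3.png

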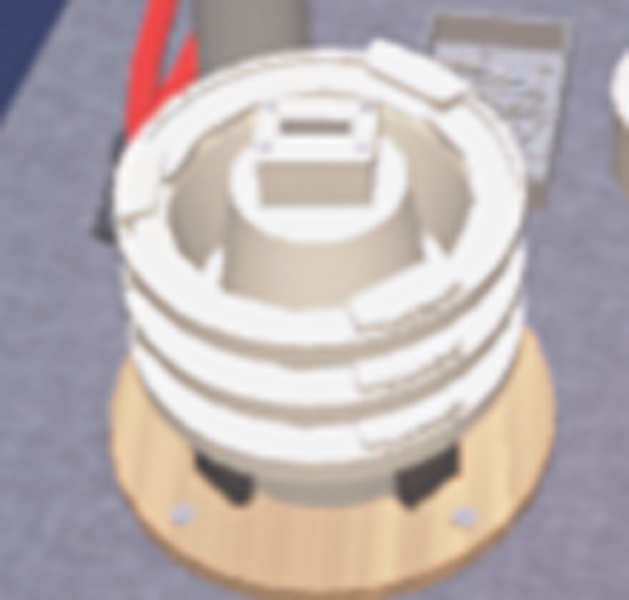

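The crop confirms a three-housing white stack with its block at about top (200,188). The fixture ring is at (347,203), with its driver tongue pointing up in the image. Next I'll measure with the depth data.

```bash
cat > h.py <<'E'
import numpy as np,cv2
def cloud(f):
    d=f['depth'];v,u=np.mgrid[:420,:560];m=d>0
    c=np.stack([(u-f['cx'])/f['fx']*d,(v-f['cy'])/f['fy']*d,d],-1)
    return (c-f['t'])@f['R'],m
def proj(f,X):
    c=np.asarray(X)@f['R'].T+f['t'];return np.stack([c[...,0]/c[...,2]*f['fx']+f['cx'],c[...,1]/c[...,2]*f['fy']+f['cy']],-1)
def ray(f,u,v,z):
    d=f['R'].T@np.array([(u-f['cx'])/f['fx'],(v-f['cy'])/f['fy'],1]);o=-f['R'].T@f['t'];return o+d*(z-o[2])/d[2]
def circ(P):
    A=np.c_[2*P,np.ones(len(P))];s=np.linalg.lstsq(A,(P**2).sum(1),rcond=None)[0];return s[:2],np.sqrt(s[2]+s[:2]@s[:2])
E
python3 - <<'E'
import numpy as np,cv2
from h import *
for n in('top','side'):
    f=np.load(n+'0.npz');P,m=cloud(f)
    for u,v in ([(202,188),(347,203)] if n=='top' else [(245,245),(292,188)]): print(n,u,v,P[v,u])
T=np.load('top0.npz');S=np.load('side0.npz')
c0=cloud(T)[0][188,202,:2];f0=cloud(T)[0][203,347,:2]
for n,f in(('top',T),('side',S)):
    P,m=cloud(f);q=P[m]
    r=np.hypot(*(q[:,:2]-c0).T)
    b=q[(r<.045)&(q[:,2]>.17)&(q[:,2]<.185)]
    print(n,'block',len(b),b.mean(0),cv2.minAreaRect((b[:,:2]*1000).astype(np.float32)))
    fl=q[(r<.1)&(r>.05)&(q[:,2]>.138)&(q[:,2]<.165)];print(' flange',len(fl),np.percentile(fl[:,2],[5,50,95]))
    hull=cv2.convexHull((fl[:,:2]*1000).astype(np.float32))[:,0];print(' circ',circ(hull), cv2.minEnclosingCircle(hull))
    r=np.hypot(*(q[:,:2]-f0).T)
    fl=q[(r<.1)&(q[:,2]>.035)&(q[:,2]<.065)]
    hull=cv2.convexHull((fl[:,:2]*1000).astype(np.float32))[:,0];print(' ring',len(fl),circ(hull),cv2.minEnclosingCircle(hull),np.percentile(fl[:,2],[5,50,95]))
    d=q[(r<.16)&(q[:,2]>.215)&(q[:,2]<.25)];print(' driver',len(d),d.mean(0) if len(d) else 0)
    pl=q[(r<.11)&(q[:,2]>.006)&(q[:,2]<.014)];hull=cv2.convexHull((pl[:,:2]*1000).astype(np.float32))[:,0];print(' plate',circ(hull))
E
```

```text
top 202 188 [0.55348875 0.1792189  0.17875421]
top 347 203 [ 0.52534324 -0.21451152  0.00882386]
side 245 245 [0.55615321 0.20003892 0.17752053]
side 292 188 [ 0.53103728 -0.23205056  0.01301749]
top block 254 [0.55844512 0.18957633 0.179177  ] ((558.9129638671875, 189.75462341308594), (46.02452087402344, 34.041656494140625), 11.786863327026367)
 flange 1233 [0.13881143 0.14292475 0.15441853]
 circ (array([559.012026  , 189.95190103]), np.float64(80.21029147173323)) ((559.031005859375, 190.2008056640625), 80.90177154541016)
 ring 1114 (array([ 530.14399839, -212.59121949]), np.float64(81.75018219476155)) ((535.9842529296875, -213.5984649658203), 89.28665924072266) [0.03848779 0.04407108 0.05620681]
 driver 150 [ 0.63767335 -0.22421058  0.23185583]
 plate (array([ 530.41389067, -217.63369014]), np.float64(102.35575051770563))
side block 281 [0.55716091 0.19543844 0.17813172] ((558.1119384765625, 192.45358276367188), (45.6231689453125, 36.99802017211914), 11.719420433044434)
 flange 1374 [0.13875145 0.14239431 0.15304263]
 circ (array([557.96413337, 192.6173547 ]), np.float64(81.15714270957697)) ((559.1904296875, 192.80360412597656), 83.26406860351562)
 ring 882 (array([ 531.7344543, -210.898565 ]), np.float64(84.83767445906972)) ((535.107666015625, -209.1116485595703), 90.10922241210938) [0.03660741 0.04337738 0.0550674 ]
 driver 120 [ 0.63688946 -0.21671119  0.22910962]
 plate (array([ 528.64593672, -198.62077746]), np.float64(89.25819297130933))
```

```bash
python3 - <<'E'
import numpy as np,cv2
from h import *
from scipy.optimize import least_squares
for n in('top','side'):
    f=np.load(n+'0.npz');P,m=cloud(f);q=P[m]
    c=np.array([.526,-.213])
    for it in range(6):
        r=np.hypot(*(q[:,:2]-c).T)
        s=q[(r<.0815+ .003)&(r>.055)&(q[:,2]>.030)&(q[:,2]<.060)][:,:2]
        # outer edge: per angle max radius
        th=np.arctan2(s[:,1]-c[1],s[:,0]-c[0]);rr=np.hypot(*(s-c).T)
        b=((th+np.pi)/(2*np.pi)*36).astype(int)
        E=[s[b==k][np.argmax(rr[b==k])] for k in range(36) if (b==k).sum()>5 and abs((k+.5)*10-180)>25]
        E=np.array(E);c,R=circ(E)
    res=least_squares(lambda p:np.hypot(*(E-p[:2]).T)-.0805,c,loss='soft_l1',f_scale=.001)
    print(n,'ring c',c,R,'fixedR',res.x)
    for nm,c,lo,hi in(('fix',res.x,.050,.060),('stk',np.array([.5585,.191]),.1465,.160)):
        r=np.hypot(*(q[:,:2]-c).T);s=q[(r<.083)&(r>.06)&(q[:,2]>lo)&(q[:,2]<hi)]
        a=np.degrees(np.arctan2(*(s[:,:2]-c).T[::-1]))%360
        print(nm,len(s));h,_=np.histogram(a,72,(0,360));print([(i*5,int(x)) for i,x in enumerate(h) if x])
        print(' phase mod120',np.degrees(np.angle(np.exp(3j*np.radians(a)).mean()))/3,abs(np.exp(3j*np.radians(a)).mean()))
    d=q[(np.hypot(*(q[:,:2]-res.x).T)<.16)&(q[:,2]>.226)&(q[:,2]<.24)]
    (x,y),rd=cv2.minEnclosingCircle((d[:,:2]*1000).astype(np.float32));print('driver',x,y,rd,d[:,2].mean(),'dir',np.degrees(np.arctan2(y/1000-res.x[1],x/1000-res.x[0])),np.hypot(y/1000-res.x[1],x/1000-res.x[0]))
E
```

```text
top ring c [ 0.5271458  -0.21181297] 0.08016916166007824 fixedR [ 0.52723765 -0.21191817]
fix 238
[(0, 11), (5, 12), (30, 1), (80, 1), (90, 1), (95, 4), (100, 12), (105, 10), (110, 13), (115, 12), (120, 12), (125, 13), (130, 1), (145, 1), (155, 1), (185, 2), (200, 1), (215, 8), (220, 9), (225, 13), (230, 12), (235, 13), (240, 12), (245, 9), (255, 1), (285, 1), (335, 4), (340, 10), (345, 13), (350, 14), (355, 11)]
 phase mod120 -5.992905202099629 0.8358140899937747
stk 356
[(0, 16), (5, 17), (10, 15), (15, 18), (20, 15), (25, 8), (30, 2), (45, 1), (50, 1), (55, 3), (60, 1), (80, 1), (85, 1), (90, 1), (100, 1), (105, 2), (110, 1), (115, 14), (120, 15), (125, 14), (130, 17), (135, 15), (140, 13), (145, 12), (150, 1), (160, 2), (165, 1), (170, 2), (180, 1), (185, 1), (200, 3), (210, 1), (220, 1), (225, 1), (235, 12), (240, 13), (245, 19), (250, 18), (255, 15), (260, 17), (265, 12), (270, 2), (275, 2), (290, 1), (295, 1), (300, 1), (305, 2), (315, 1), (325, 1), (330, 1), (345, 1), (350, 6), (355, 13)]
 phase mod120 12.150981225526364 0.7358720301680497
driver 639.6801147460938 -225.849029
[... 300 characters left out ...]
10), (215, 5), (220, 5), (225, 8), (230, 7), (235, 9), (240, 9), (245, 7), (335, 4), (340, 6), (345, 6), (350, 5), (355, 7)]
 phase mod120 -5.789786197026504 0.8561884075698223
stk 362
[(0, 11), (5, 13), (10, 16), (15, 15), (20, 12), (25, 21), (30, 4), (55, 1), (60, 1), (115, 19), (120, 21), (125, 23), (130, 24), (135, 24), (140, 19), (145, 13), (175, 1), (225, 1), (230, 7), (235, 16), (240, 15), (245, 14), (250, 16), (255, 15), (260, 17), (265, 8), (270, 1), (300, 1), (325, 1), (330, 1), (335, 2), (345, 1), (355, 8)]
 phase mod120 12.310641588828235 0.8295627658729671
driver 637.472900390625 -220.6505584716797 15.280817031860352 0.2314354029343587 dir -6.5192545214285555 0.11241848800498655
```

```bash
python3 -m handwheel '{"delta_rot":[[0,0,0.48],[0,0,0],[0,0,0],[0,0,0],[0,0,0],[0,0,0],[0,0,0],[0,0,0]],"translation":[[0,0,-0.03],[0.0337,-0.0388,-0.01],[0.0337,-0.0388,-0.01],[0.0337,-0.0388,-0.01],[0.0337,-0.0388,-0.01],[0.0337,-0.0388,-0.01],[0.0337,-0.0388,0],[0.0337,-0.0388,0]],"gripper":[0,0,0,0,0,0,0,0]}'
python3 -m handwheel '{"delta_rot":[[0,0,0],[0,0,0],[0,0,0],[0,0,0],[0,0,0],[0,0,0],[0,0,0],[0,0,0]],"translation":[[0.0337,-0.0388,0],[0.0337,-0.0388,0],[0.0337,-0.0388,0],[0.0337,-0.0388,0],[0.0337,-0.0388,0],[0.0337,-0.0388,0],[0.0337,-0.0388,0],[0.0337,-0.0388,0]],"gripper":[0,0,0,0,0,0,0,0]}'
```

```text
time_s: 1.1
eef_pos: [0.333, -0.2114, 0.2987]
orientation: [[0.979, 0.204, 0.0], [0.204, -0.979, -0.0], [0.0, 0.0, -1.0]]
force: [-0.1, -0.8, -0.4]
width: 0.0932
time_s: 2.1
eef_pos: [0.5334, 0.1477, 0.2984]
orientation: [[0.979, 0.205, -0.0], [0.205, -0.979, -0.0], [-0.0, 0.0, -1.0]]
force: [0.5, -0.8, 0.2]
width: 0.0928
```

```bash
python3 -m handwheel '{"delta_rot":[[0,0,0],[0,0,0],[0,0,0],[0,0,0]],"translation":[[0.0333,-0.037,0],[0,0,0.045],[0,0,0.045],[0,0,0]],"gripper":[0,0,0,0]}'
python3 - <<'E'
from cell import *
import cv2
f=grab_frame('side');cv2.imwrite('pics/s1.png',f['img'][:,:,::-1])
a=cv2.resize(f['img'][130:330,150:350,::-1],(600,600),interpolation=cv2.INTER_CUBIC);cv2.imwrite('pics/s1c.png',a)
f=grab_frame('top');a=cv2.resize(f['img'][100:300,100:300,::-1],(600,600),interpolation=cv2.INTER_CUBIC);cv2.imwrite('pics/t1c.png',a)
E
```

```text
time_s: 2.6
eef_pos: [0.5563, 0.1887, 0.2058]
orientation: [[0.979, 0.205, -0.006], [0.205, -0.979, -0.002], [-0.006, 0.0, -1.0]]
force: [-0.4, 0.3, 1.0]
width: 0.0933
```

View pics/s1c.png

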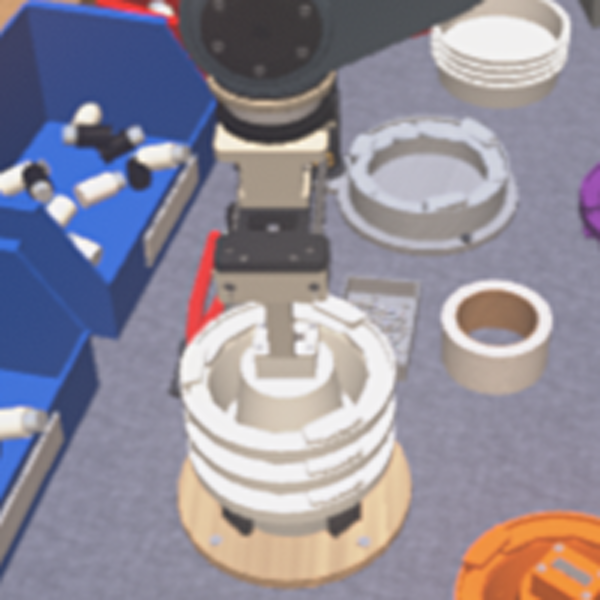

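View pics/t1c.png

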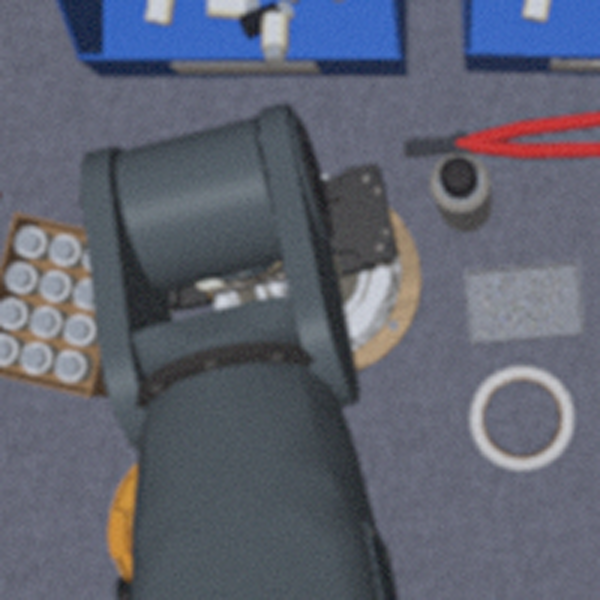

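```bash
python3 -m handwheel '{"delta_rot":[[0,0,0],[0,0,0],[0,0,0],[0,0,0]],"translation":[[0,0,0.015],[0,0,0.015],[0,0,0.012],[0,0,0]],"gripper":[0,0,0,0]}'; python3 -c "
from cell import *
print(get_obs()['eef_pos'],get_obs()['force'],get_obs()['q'])"
```

```text
time_s: 3.2
eef_pos: [0.5575, 0.1889, 0.1655]
orientation: [[0.979, 0.205, -0.002], [0.205, -0.979, -0.0], [-0.002, 0.0, -1.0]]
force: [-0.2, 0.7, -0.1]
width: 0.0929
[0.55746813 0.18893486 0.16553201] [-0.21252464  0.70703389 -0.06744004] [1.41912525e+01 2.74150181e+01 9.16383985e+01 1.30304291e-04
 6.10579250e+01 9.23891251e+01]
```

```bash
python3 -m handwheel '{"delta_rot":[[0,0,0],[0,0,0],[0,0,0],[0,0,0],[0,0,0],[0,0,0],[0,0,0],[0,0,0]],"translation":[[0.0014,-0.0018,0.005],[0,0,0.004],[0,0,0],[0,0,0],[0,0,0],[0,0,0],[0,0,0],[0,0,0]],"gripper":[0,0,0,0.8,0.8,0.8,0.8,0.8]}' 8
```

```text
time_s: 4.2
eef_pos: [0.559, 0.1911, 0.1577]
orientation: [[0.979, 0.205, 0.0], [0.205, -0.979, 0.0], [0.0, -0.0, -1.0]]
force: [0.3, 0.1, -0.1]
width: 0.0477
```

```bash
python3 -m handwheel '{"delta_rot":[[0,0,0],[0,0,0],[0,0,0],[0,0,0]],"translation":[[0,0,0.001],[0,0,0],[0,0,0],[0,0,0]],"gripper":[0.8,0.8,0.8,0.8]}' 8
```

```text
time_s: 4.7
eef_pos: [0.5589, 0.1911, 0.1565]
orientation: [[0.979, 0.205, -0.0], [0.205, -0.979, 0.0], [-0.0, -0.0, -1.0]]
force: [-0.2, 1.0, -1.4]
width: 0.0342
```

```bash
python3 -m handwheel '{"delta_rot":[[0,0,0],[0,0,0],[0,0,-0.2],[0,0,-0.3]],"translation":[[0,0,0],[0,0,-0.001],[0,0,-0.00025],[0,0,-0.0004]],"gripper":[1,1,1,1]}' 40
```

```text
time_s: 5.2
eef_pos: [0.5588, 0.1911, 0.1581]
orientation: [[0.956, 0.292, -0.0], [0.292, -0.956, -0.0], [-0.0, 0.0, -1.0]]
force: [-0.2, 0.2, -3.3]
width: 0.0338
```

```bash
python3 -m handwheel '{"delta_rot":[[0,0,-0.3],[0,0,-0.3],[0,0,-0.3],[0,0,-0.3]],"translation":[[0,0,-0.0004],[0,0,-0.0004],[0,0,-0.0004],[0,0,-0.0004]],"gripper":[1,1,1,1]}'
python3 -m handwheel '{"delta_rot":[[0,0,-0.3],[0,0,-0.3],[0,0,-0.3],[0,0,-0.3]],"translation":[[0,0,-0.0004],[0,0,-0.0004],[0,0,-0.0004],[0,0,-0.0004]],"gripper":[1,1,1,1]}'
python3 -c "
from cell import *
print(get_obs()['wrist_torque'])"
```

```text
time_s: 5.7
eef_pos: [0.5588, 0.1911, 0.1597]
orientation: [[0.875, 0.485, -0.0], [0.485, -0.875, -0.0], [-0.0, -0.0, -1.0]]
force: [-0.1, -0.6, -4.0]
width: 0.0336
time_s: 6.2
eef_pos: [0.5588, 0.1911, 0.1613]
orientation: [[0.755, 0.656, -0.0], [0.656, -0.755, -0.0], [-0.0, -0.0, -1.0]]
force: [-0.3, 0.0, -4.5]
width: 0.0336
[-0.01951284 -0.01146286  0.01594973]
```

```bash
python3 -m handwheel '{"delta_rot":[[0,0,-0.4],[0,0,-0.4],[0,0,-0.4],[0,0,-0.4],[0,0,-0.3],[0,0,0]],"translation":[[0,0,-0.0006],[0,0,-0.0006],[0,0,-0.0005],[0,0,-0.0003],[0,0,0],[0,0,-0.002]],"gripper":[1,1,1,1,1,1]}'
python3 -c "
from cell import *
import cv2
print(get_obs()['wrist_torque'])
f=grab_frame('side');a=cv2.resize(f['img'][180:330,170:320,::-1],(600,600),interpolation=cv2.INTER_CUBIC);cv2.imwrite('pics/s2.png',a)"
```

```text
time_s: 6.95
eef_pos: [0.5588, 0.1911, 0.1653]
orientation: [[0.502, 0.865, -0.001], [0.865, -0.502, -0.0], [-0.0, -0.0, -1.0]]
force: [-0.4, -0.3, -4.3]
width: 0.0338
[ 0.01164298 -0.10272133  0.02538435]
```

View pics/s2.png

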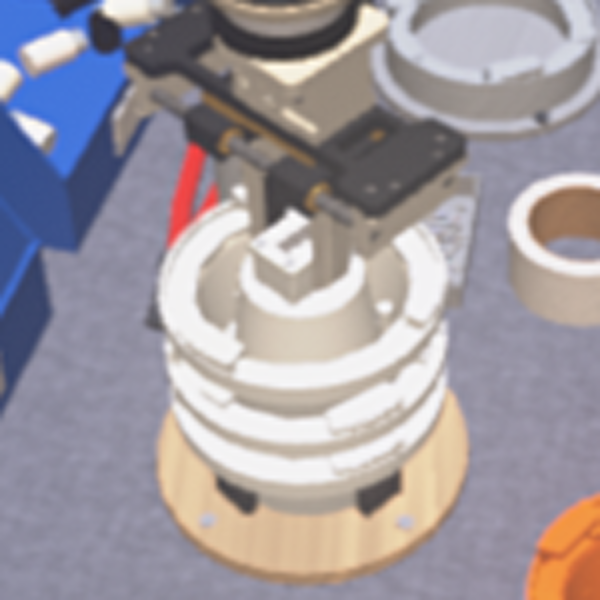

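The top housing has turned 48° and both lower housings' lugs, at about (370,410) and (370,450), stay aligned. It's time to lift.

```bash
python3 -m handwheel '{"delta_rot":[[0,0,0],[0,0,0],[0,0,0],[0,0,0]],"translation":[[0,0,-0.005],[0,0,-0.005],[0,0,-0.005],[0,0,-0.005]],"gripper":[1,1,1,1]}'
python3 -m handwheel '{"delta_rot":[[0,0,0],[0,0,0],[0,0,0],[0,0,0],[0,0,0],[0,0,0],[0,0,0],[0,0,0]],"translation":[[0,0,-0.01],[0,0,-0.01],[0,0,-0.01],[0,0,-0.01],[0,0,-0.015],[0,0,-0.02],[0,0,-0.02],[0,0,-0.015]],"gripper":[1,1,1,1,1,1,1,1]}'
python3 -c "
from cell import *
import cv2
f=grab_frame('side');a=cv2.resize(f['img'][130:330,150:350,::-1],(600,600),interpolation=cv2.INTER_CUBIC);cv2.imwrite('pics/s3.png',a)"
```

```text
time_s: 7.5
eef_pos: [0.559, 0.1912, 0.186]
orientation: [[0.503, 0.864, 0.0], [0.864, -0.503, 0.0], [0.0, 0.0, -1.0]]
force: [0.2, 0.3, -4.5]
width: 0.0335
time_s: 8.5
eef_pos: [0.5591, 0.1912, 0.297]
orientation: [[0.503, 0.864, 0.001], [0.864, -0.503, 0.0], [0.001, 0.001, -1.0]]
force: [0.1, 0.2, -4.3]
width: 0.0337
```

View pics/s3.png

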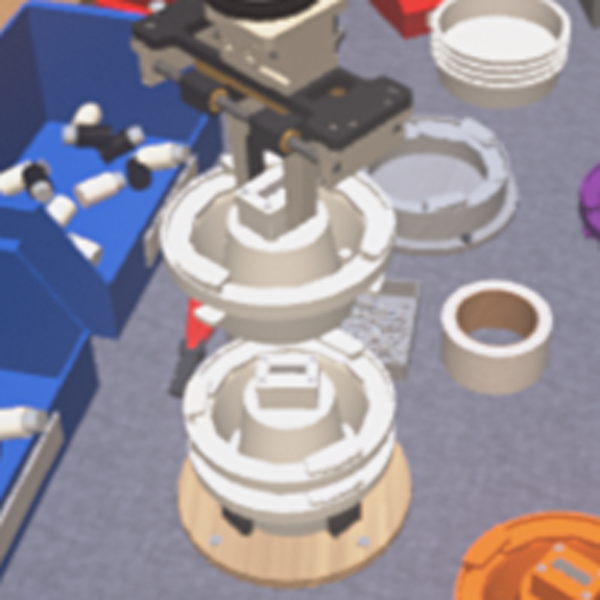

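```bash
python3 -m handwheel '{"delta_rot":[[0,0,0.71],[0,0,0.71],[0,0,0.71],[0,0,0]],"translation":[[0,0,0],[0,0,0],[0,0,0],[0,0,0]],"gripper":[1,1,1,1]}'
python3 -m handwheel '{"delta_rot":[[0,0,0],[0,0,0],[0,0,0],[0,0,0],[0,0,0],[0,0,0],[0,0,0],[0,0,0]],"translation":[[-0.02,0.021,0],[-0.035,0.037,0],[-0.042,0.045,0],[-0.042,0.045,0],[-0.042,0.045,0],[-0.042,0.045,0],[-0.032,0.034,0],[-0.02,0.022,0]],"gripper":[1,1,1,1,1,1,1,1]}'
python3 -m handwheel '{"delta_rot":[[0,0,0],[0,0,0]],"translation":[[0,0,0.02],[0,0,0.02]],"gripper":[1,1]}'
python3 -c "
from cell import *
import cv2,numpy as np
for n in('side','top'):
    f=grab_frame(n);np.savez(n+'4.npz',**f);cv2.imwrite('pics/%s4.png'%n,f['img'][:,:,::-1])
o=get_obs();print(o['eef_pos'],o['orientation'])"
```

```text
time_s: 9.05
eef_pos: [0.5589, 0.1911, 0.2953]
orientation: [[0.782, 0.623, -0.001], [0.623, -0.782, -0.0], [-0.0, -0.0, -1.0]]
force: [0.2, -0.1, -3.8]
width: 0.0334
time_s: 10.05
eef_pos: [0.5262, -0.2123, 0.2953]
orientation: [[0.781, 0.624, -0.0], [0.624, -0.781, -0.0], [-0.0, -0.0, -1.0]]
force: [-0.2, -0.1, -3.6]
width: 0.0339
time_s: 10.3
eef_pos: [0.5266, -0.2106, 0.2549]
orientation: [[0.781, 0.625, 0.0], [0.625, -0.781, 0.0], [0.0, 0.0, -1.0]]
force: [0.1, -0.3, -3.3]
width: 0.0338
[ 0.52583546 -0.20981916  0.25347489] [[ 0.78099394  0.62452888 -0.00348438]
 [ 0.62453642 -0.78099379  0.00171996]
 [-0.00164712 -0.0035194  -0.99999245]]
```

View pics/side4.png

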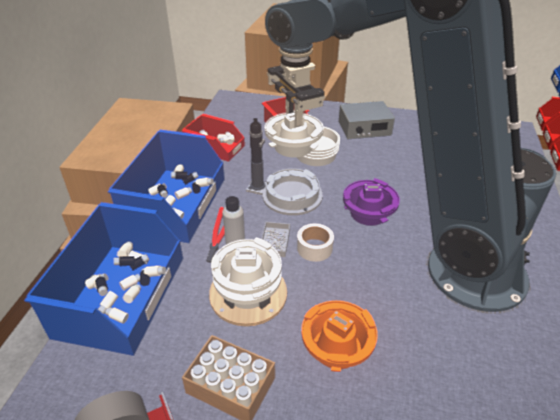

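View pics/top4.png

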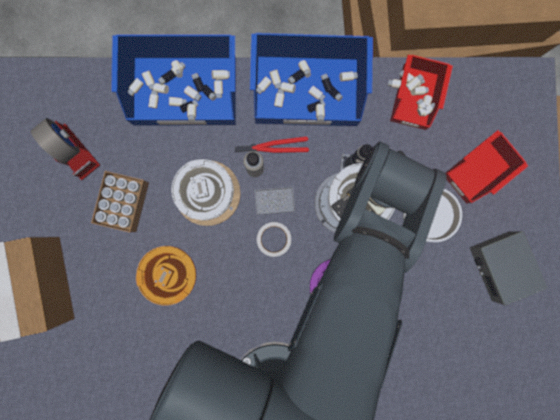

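```bash
python3 - <<'E'
import numpy as np,cv2
from h import *
from scipy.optimize import least_squares
f=np.load('side4.npz');P,m=cloud(f);q=P[m]
c=np.array([.526,-.210]);r=np.hypot(*(q[:,:2]-c).T)
g=q[(r<.03)&(q[:,2]>.262)&(q[:,2]<.285)];print('blocktop z',np.percentile(g[:,2],[10,50,90]),len(g))
s=q[(r<.09)&(r>.05)&(q[:,2]>.22)&(q[:,2]<.26)];print(np.percentile(s[:,2],[5,50,95]))
def fit(s,c):
    for it in range(8):
        rr=np.hypot(*(s-c).T);b=((np.arctan2(*(s-c).T[::-1])+np.pi)/(2*np.pi)*36).astype(int)
        E=np.array([s[b==k][np.argmax(rr[b==k])] for k in range(36) if (b==k).sum()>5])
        c=least_squares(lambda p:np.hypot(*(E-p).T)-.0805,c,loss='soft_l1',f_scale=.001).x
    return c,len(E),circ(E)
print('held',fit(s[:,:2],c))
l=s[s[:,2]>.2445];a=np.degrees(np.arctan2(*(l[:,:2]-c).T[::-1]))
print('lug phase',np.degrees(np.angle(np.exp(3j*np.radians(a)).mean()))/3,abs(np.exp(3j*np.radians(a)).mean()))
f0=np.load('side0.npz');P,m=cloud(f0);q=P[m];c=np.array([.5585,.191]);r=np.hypot(*(q[:,:2]-c).T)
s=q[(r<.09)&(r>.05)&(q[:,2]>.123)&(q[:,2]<.163)];print('stack same method',fit(s[:,:2],c))
c=np.array([.5265,-.21]);r=np.hypot(*(q[:,:2]-c).T)
s=q[(r<.086)&(r>.05)&(q[:,2]>.022)&(q[:,2]<.06)];print('ring same',fit(s[:,:2],c))
# second housing check
f1=np.load('side4.npz');P,m=cloud(f1);q=P[m];c=np.array([.5585,.191]);r=np.hypot(*(q[:,:2]-c).T)
l=q[(r<.085)&(r>.06)&(q[:,2]>.1125)&(q[:,2]<.13)];a=np.degrees(np.arctan2(*(l[:,:2]-c).T[::-1]));print('second lug phase',np.degrees(np.angle(np.exp(3j*np.radians(a)).mean()))/3)
b=q[(r<.045)&(q[:,2]>.136)&(q[:,2]<.15)];print(b[:,2].mean(),cv2.minAreaRect((b[:,:2]*1000).astype(np.float32)))
E
```

```text
blocktop z [0.26573373 0.27643347 0.27959808] 152
[0.22746552 0.23958276 0.25071968]
held (array([ 0.52563432, -0.20821136]), 30, (array([ 0.52577242, -0.2087772 ]), np.float64(0.08143804468223671)))
lug phase 40.30994305933411 0.6976150954901338
stack same method (array([0.55784668, 0.19302077]), 36, (array([0.55799326, 0.19285864]), np.float64(0.0811702047711183)))
ring same (array([ 0.52539765, -0.20742532]), 36, (array([ 0.52572735, -0.20833152]), np.float64(0.0816179124666405)))
second lug phase 12.839525553970807
0.1438891094353361 ((557.54541015625, 193.08547973632812), (45.63733673095703, 38.17571258544922), 13.670358657836914)
```

```bash
python3 -m handwheel '{"delta_rot":[[0,0,0],[0,0,0],[0,0,0],[0,0,0],[0,0,0],[0,0,0],[0,0,0],[0,0,0]],"translation":[[0,0,0.015],[0,0,0.025],[0,0,0.025],[0,0,0.025],[0,0,0.025],[0,0,0.013],[0,0,0],[0,0,0]],"gripper":[1,1,1,1,1,1,1,1]}'
```

```text
time_s: 11.4
eef_pos: [0.5274, -0.2104, 0.1285]
orientation: [[0.782, 0.623, 0.001], [0.623, -0.782, -0.001], [0.001, 0.001, -1.0]]
force: [-0.5, 0.2, -4.1]
width: 0.0336
```

```bash
python3 -m handwheel '{"delta_rot":[[0,0,0],[0,0,0],[0,0,0],[0,0,0]],"translation":[[0,0,0.005],[0,0,0.005],[0,0,0.005],[0,0,0]],"gripper":[1,1,1,1]}'
python3 -c "
from cell import *
import cv2,numpy as np
f=grab_frame('side');a=cv2.resize(f['img'][80:230,220:370,::-1],(600,600),interpolation=cv2.INTER_CUBIC);cv2.imwrite('pics/s5.png',a)
print(get_obs()['wrist_torque'])"
```

```text
time_s: 11.9
eef_pos: [0.5266, -0.21, 0.112]
orientation: [[0.783, 0.623, -0.001], [0.623, -0.783, 0.0], [-0.0, -0.001, -1.0]]
force: [0.9, 0.8, -3.5]
width: 0.0335
[-0.00272421 -0.12153319  0.02517229]
```

View pics/s5.png

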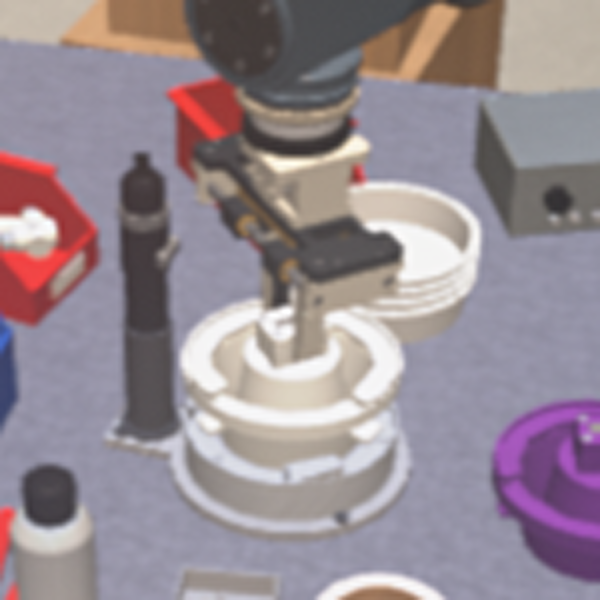

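Driver clear; the housing's ears at (205,420) and (372,430) sit between the ring lugs. I'll keep lowering gently.

```bash
python3 -m handwheel '{"delta_rot":[[0,0,0],[0,0,0],[0,0,0],[0,0,0]],"translation":[[0,0,0.003],[0,0,0.003],[0,0,0.003],[0,0,0]],"gripper":[1,1,1,1]}'
python3 -m handwheel '{"delta_rot":[[0,0,0],[0,0,0],[0,0,0],[0,0,0]],"translation":[[0,0,0.002],[0,0,0.001],[0,0,0],[0,0,0]],"gripper":[1,1,1,1]}'
```

```text
time_s: 12.45
eef_pos: [0.5266, -0.2101, 0.1032]
orientation: [[0.783, 0.623, -0.0], [0.623, -0.783, 0.0], [-0.0, -0.0, -1.0]]
force: [-0.1, 2.1, -4.7]
width: 0.0336
time_s: 12.95
eef_pos: [0.5268, -0.2102, 0.1005]
orientation: [[0.783, 0.623, 0.0], [0.623, -0.783, -0.0], [0.0, 0.0, -1.0]]
force: [-0.4, 0.6, -3.8]
width: 0.0336
```

```bash
python3 -m handwheel '{"delta_rot":[[0,0,0],[0,0,0]],"translation":[[0,0,0.0015],[0,0,0]],"gripper":[1,1]}'
python3 -m handwheel '{"delta_rot":[[0,0,0],[0,0,0]],"translation":[[0,0,0.001],[0,0,0]],"gripper":[1,1]}'
```

```text
time_s: 13.2
eef_pos: [0.5267, -0.2101, 0.0989]
orientation: [[0.783, 0.623, -0.0], [0.623, -0.783, 0.0], [-0.0, -0.0, -1.0]]
force: [0.1, 0.5, -3.3]
width: 0.034
time_s: 13.45
eef_pos: [0.5267, -0.2102, 0.0979]
orientation: [[0.783, 0.623, -0.0], [0.623, -0.783, 0.0], [-0.0, -0.0, -1.0]]
force: [-0.0, 0.1, -4.3]
width: 0.0339
```

```bash
python3 -m handwheel '{"delta_rot":[[0,0,0],[0,0,0],[0,0,0]],"translation":[[0,0,0.0007],[0,0,0],[0,0,0]],"gripper":[1,1,1]}'
```

```text
time_s: 13.82
eef_pos: [0.5268, -0.2101, 0.0973]
orientation: [[0.783, 0.623, -0.0], [0.623, -0.783, 0.0], [-0.0, -0.0, -1.0]]
force: [0.3, -0.4, -3.9]
width: 0.0336
```

```bash
python3 -m handwheel '{"delta_rot":[[0,0,0],[0,0,0],[0,0,0]],"translation":[[0,0,0.0006],[0,0,0],[0,0,0]],"gripper":[1,1,1]}'
python3 -m handwheel '{"delta_rot":[[0,0,0],[0,0,0],[0,0,0]],"translation":[[0,0,0.0006],[0,0,0],[0,0,0]],"gripper":[1,1,1]}'
```

```text
time_s: 14.2
eef_pos: [0.5269, -0.2102, 0.0969]
orientation: [[0.783, 0.623, 0.0], [0.623, -0.783, -0.0], [0.0, 0.0, -1.0]]
force: [-0.3, 0.3, -1.2]
width: 0.0336
time_s: 14.58
eef_pos: [0.5269, -0.2102, 0.0967]
orientation: [[0.783, 0.623, 0.0], [0.623, -0.783, -0.0], [0.0, 0.0, -1.0]]
force: [-3.4, 1.0, 6.6]
width: 0.0342
```

```bash
python3 -m handwheel '{"delta_rot":[[0,0,0],[0,0,0.2],[0,0,0.3],[0,0,0.3],[0,0,0.3],[0,0,0.3],[0,0,0]],"translation":[[0,0,-0.0016],[0,0,0],[0,0,0.0002],[0,0,0.0003],[0,0,0.0004],[0,0,0.0004],[0,0,0]],"gripper":[1,1,1,1,1,1,1]}'
```

```text
time_s: 15.45
eef_pos: [0.5268, -0.2101, 0.0962]
orientation: [[0.91, 0.414, -0.0], [0.414, -0.91, 0.0], [-0.0, -0.0, -1.0]]
force: [0.1, -1.3, -3.3]
width: 0.0339
```

```bash
python3 -m handwheel '{"delta_rot":[[0,0,0.3],[0,0,0.3],[0,0,0.3],[0,0,0.3],[0,0,0]],"translation":[[0,0,0.0001],[0,0,0.0004],[0,0,0.0003],[0,0,0.0003],[0,0,0]],"gripper":[1,1,1,1,1]}'
```

```text
time_s: 16.08
eef_pos: [0.5267, -0.2101, 0.0951]
orientation: [[0.976, 0.217, -0.0], [0.217, -0.976, 0.0], [-0.0, -0.0, -1.0]]
force: [-0.0, -0.1, -3.4]
width: 0.034
```

```bash
python3 -m handwheel '{"delta_rot":[[0,0,0.3],[0,0,0.3],[0,0,0.3],[0,0,0.3],[0,0,0]],"translation":[[0,0,0.0004],[0,0,0.0004],[0,0,0.0004],[0,0,0.0004],[0,0,0]],"gripper":[1,1,1,1,1]}'
python3 -c "
from cell import *
print(get_obs()['wrist_torque'])"
```

```text
time_s: 16.7
eef_pos: [0.5268, -0.2102, 0.0936]
orientation: [[1.0, 0.01, -0.0], [0.01, -1.0, 0.0], [-0.0, -0.0, -1.0]]
force: [0.2, -0.5, -2.5]
width: 0.034
[-0.00921079  0.03061523  0.0049706 ]
```

```bash
python3 -m handwheel '{"delta_rot":[[0,0,0.2],[0,0,0.2],[0,0,0]],"translation":[[0,0,0.0003],[0,0,0.0002],[0,0,0]],"gripper":[1,1,1]}'
python3 -c "
from cell import *
print(get_obs()['wrist_torque'])"
python3 -m handwheel '{"delta_rot":[[0,0,0.15],[0,0,0],[0,0,0]],"translation":[[0,0,0.0002],[0,0,0],[0,0,0]],"gripper":[1,1,1]}'
python3 -c "
from cell import *
print(get_obs()['wrist_torque'])"
```

```text
time_s: 17.08
eef_pos: [0.5268, -0.2101, 0.0931]
orientation: [[0.998, -0.061, -0.0], [-0.061, -0.998, 0.0], [-0.0, -0.0, -1.0]]
force: [-0.1, 0.0, -3.2]
width: 0.0339
[0.04981707 0.0370291  0.00863097]
time_s: 17.45
eef_pos: [0.5268, -0.2102, 0.093]
orientation: [[0.996, -0.087, 0.0], [-0.087, -0.996, -0.0], [0.0, 0.0, -1.0]]
force: [-0.5, 0.5, -3.5]
width: 0.0337
[ 0.06133116 -0.04240222  0.03464082]
```

Yaw is now −5.0° and still free. I'll carry on in small steps to the stop.

```bash
for i in 1; do :; done
python3 -m handwheel '{"delta_rot":[[0,0,0.1],[0,0,0],[0,0,0]],"translation":[[0,0,0.0003],[0,0,0],[0,0,0]],"gripper":[1,1,1]}'
python3 -c "
from cell import *
print(get_obs()['wrist_torque'])"
python3 -m handwheel '{"delta_rot":[[0,0,0.1],[0,0,0],[0,0,0]],"translation":[[0,0,0.0002],[0,0,0],[0,0,0]],"gripper":[1,1,1]}'
python3 -c "
from cell import *
print(get_obs()['wrist_torque'])"
```

```text
time_s: 17.82
eef_pos: [0.5268, -0.2102, 0.0927]
orientation: [[0.995, -0.104, -0.0], [-0.104, -0.995, 0.0], [-0.0, -0.0, -1.0]]
force: [-0.3, -0.3, -3.7]
width: 0.0335
[ 0.02181896 -0.01514128 -0.02467988]
time_s: 18.2
eef_pos: [0.5268, -0.2102, 0.0925]
orientation: [[0.993, -0.122, -0.0], [-0.122, -0.993, -0.0], [-0.0, 0.0, -1.0]]
force: [-0.3, -0.2, -4.0]
width: 0.0339
[0.05659092 0.05580126 0.02247759]
```

```bash
python3 -m handwheel '{"delta_rot":[[0,0,0.1],[0,0,0],[0,0,0]],"translation":[[0,0,0.0002],[0,0,0],[0,0,0]],"gripper":[1,1,1]}'
python3 -c "
from cell import *
print(get_obs()['wrist_torque'])"
python3 -m handwheel '{"delta_rot":[[0,0,0.1],[0,0,0],[0,0,0]],"translation":[[0,0,0.0001],[0,0,0],[0,0,0]],"gripper":[1,1,1]}'
python3 -c "
from cell import *
print(get_obs()['wrist_torque'])"
```

```text
time_s: 18.58
eef_pos: [0.5269, -0.2102, 0.0924]
orientation: [[0.99, -0.139, 0.0], [-0.139, -0.99, -0.0], [0.0, 0.0, -1.0]]
force: [0.7, -0.0, -2.6]
width: 0.0335
[-0.16856318  0.00775546  0.45279848]
time_s: 18.95
eef_pos: [0.5268, -0.2103, 0.0923]
orientation: [[0.988, -0.156, -0.0], [-0.156, -0.988, -0.0], [0.0, 0.0, -1.0]]
force: [-1.6, -1.0, -0.2]
width: 0.0335
[-0.31846327  0.28308525  1.27882664]
```

Stop felt at yaw of about −8° (torque rose from 0.02 to 0.45, then 1.3 N m). I'll lower the last half millimetre and release.

```bash
python3 -m handwheel '{"delta_rot":[[0,0,0],[0,0,0],[0,0,0],[0,0,0]],"translation":[[0,0,0.0003],[0,0,0.0002],[0,0,0],[0,0,0]],"gripper":[1,1,1,1]}'
python3 -m handwheel '{"delta_rot":[[0,0,0],[0,0,0],[0,0,0],[0,0,0]],"translation":[[0,0,0],[0,0,0],[0,0,0],[0,0,0]],"gripper":[0.4,0.4,0.4,0.4]}'
```

```text
time_s: 19.45
eef_pos: [0.5269, -0.2103, 0.0923]
orientation: [[0.988, -0.156, 0.0], [-0.156, -0.988, -0.0], [0.0, 0.0, -1.0]]
force: [-3.8, -0.1, 6.9]
width: 0.0336
time_s: 19.95
eef_pos: [0.5268, -0.2101, 0.0917]
orientation: [[0.988, -0.157, 0.0], [-0.157, -0.988, 0.0], [0.0, -0.0, -1.0]]
force: [-0.3, -0.2, -1.0]
width: 0.0554
```

```bash
python3 -m handwheel '{"delta_rot":[[0,0,0],[0,0,0],[0,0,0],[0,0,0],[0,0,0],[0,0,0],[0,0,0],[0,0,0]],"translation":[[0,0,-0.005],[0,0,-0.02],[0,0,-0.04],[0,0,-0.05],[0,0,-0.05],[0,0,-0.04],[-0.05,0,0],[-0.06,0,0]],"gripper":[0.4,0.4,0.4,0.4,0.4,0.4,0.4,0.4]}'
python3 -m handwheel '{"delta_rot":[[0,0,0],[0,0,0],[0,0,0],[0,0,0]],"translation":[[-0.05,0.03,0],[-0.05,0.04,0],[-0.03,0.03,0],[0,0,0]],"gripper":[0.4,0.4,0.4,0.4]}'
python3 -c "
from cell import *
import cv2,numpy as np
for n in('side','top'):
    f=grab_frame(n);np.savez(n+'6.npz',**f);cv2.imwrite('pics/%s6.png'%n,f['img'][:,:,::-1])
    u,v=(220,110) if n=='side' else (280,130)
    cv2.imwrite('pics/%s6c.png'%n,cv2.resize(f['img'][v:v+130,u:u+130,::-1],(600,600),interpolation=cv2.INTER_CUBIC))
"
```

```text
time_s: 20.95
eef_pos: [0.4171, -0.1927, 0.297]
orientation: [[0.988, -0.156, 0.001], [-0.156, -0.988, -0.0], [0.001, 0.0, -1.0]]
force: [-0.1, 0.3, 0.4]
width: 0.0559
time_s: 21.45
eef_pos: [0.2739, -0.2717, 0.2972]
orientation: [[0.987, -0.16, 0.001], [-0.16, -0.987, -0.001], [0.001, 0.001, -1.0]]
force: [0.0, 0.6, -0.4]
width: 0.0561
```

View pics/side6c.png

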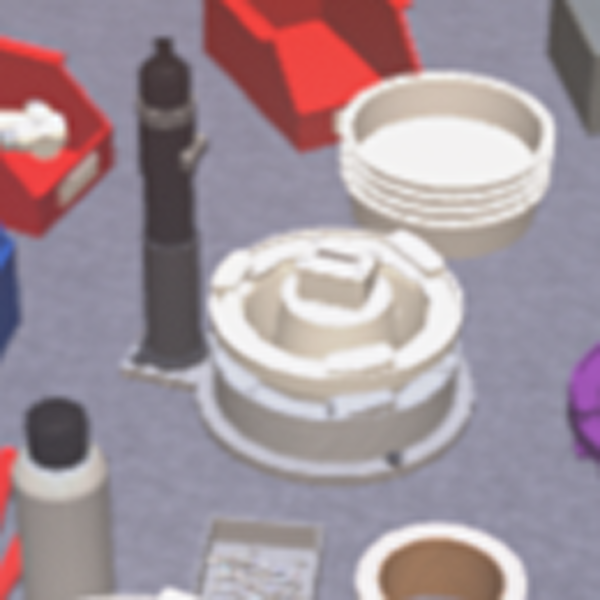

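View pics/top6.png

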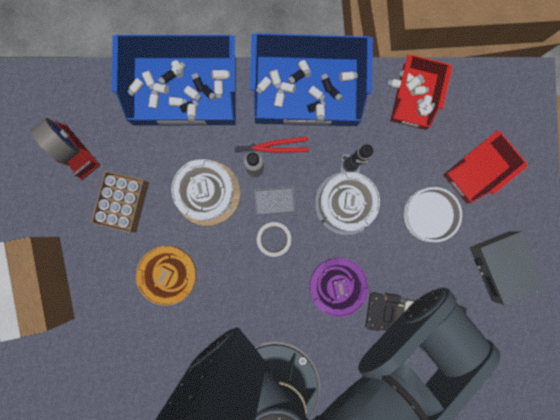

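```bash
python3 - <<'E'
import numpy as np,cv2
from h import *
for n in('top','side'):
    for tag,k,c,u in(('fix','6',[.527,-.2101],.016),('second','6',[.5585,.191],.046)):
        f=np.load(n+k+'.npz');P,m=cloud(f);q=P[m];c=np.array(c);r=np.hypot(*(q[:,:2]-c).T);z=q[:,2]-u
        l=q[(r<.085)&(r>.06)&(z>.0665)&(z<.08)];a=np.degrees(np.arctan2(*(l[:,:2]-c).T[::-1]))
        b=q[(r<.045)&(z>.09)&(z<.106)]
        print(n,tag,'lug',len(l),np.degrees(np.angle(np.exp(3j*np.radians(a)).mean()))/3,'block',len(b), b[:,2].mean() if len(b) else 0, cv2.minAreaRect((b[:,:2]*1000).astype(np.float32)) if len(b) else 0)
        fl=q[(r<.078)&(r>.066)&(z>.05)&(z<.07)];print('  flange z med',np.median(fl[:,2]))
E
```

```text
top fix lug 297 -6.02707757338029 block 225 0.11482081494972177 ((527.158447265625, -211.24612426757812), (33.69355773925781, 46.30646896362305), 81.38408660888672)
  flange z med 0.07714064609880081
top second lug 339 12.599599533738958 block 244 0.14478426269390526 ((558.8695678710938, 189.87203979492188), (45.724937438964844, 34.332069396972656), 10.897906303405762)
  flange z med 0.10718044308797545
side fix lug 186 -6.063014819648477 block 146 0.11360199439586506 ((525.3885498046875, -208.64625549316406), (41.3760871887207, 45.62566375732422), 82.59163665771484)
  flange z med 0.07727615686341952
side second lug 349 12.494828872059635 block 272 0.1438934342423466 ((557.5763549804688, 193.25289916992188), (45.60280990600586, 38.744293212890625), 13.293573379516602)
  flange z med 0.10706742701781713
```

The checks agree, so I'm handing in:
- **Housing:** its lugs are at −6.0°, against −5.9° for the ring's, and the block top is at 0.114 m, as it should be when home.
- **Second housing:** it still stands at 0.144 m, about 12.5°.

```bash
python3 -c "
from cell import *
print(finish_job())"
```

```text
the job is handed in; nothing more can be done
None
```

I took the top housing off the stack, locked it into the fixture beside the screwdriver and let go. I handed the job in at about 21.6 s; no verdict is reported.

**What I did**
- **Unlocking:** I gripped the block and twisted the housing 48° anticlockwise while easing it up. The wrist carried little more than the housing's own weight, about 4 N. I then lifted it clear.
- **Locking:** I set it in the ring about 45° anticlockwise of home and twisted it clockwise. It turned freely until the stop, where the wrist torque rose to about 1.3 N m.

**Last checks**
- **Seating:** the block top is at 0.114–0.115 m, where 0.114 m is expected when locked home.
- **Yaw:** the housing's lugs measure −6.0°, against −5.8° to −6.0° for the ring's own lugs.
- **Second housing:** it has not moved that I can measure. Its block top is at 0.144 m and its lugs at about 12.5°; the top housing read 12.2–12.3° at the start.
- **Other items:** in the last pictures nothing else on the bench looks moved, and the gripper is clear of everything.

**Small disagreements**
- The two cameras differ by 2–4 mm in position, so I used averages and compared positions within one camera.
- The gripper stopped at −9°, about 1–3° past the housing's measured yaw. I put that down to a slight slip in the grip at the stop.

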